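# Size a dowel with the hole gauge

## Robot

A 7-joint arm with a two-finger parallel gripper is mounted at the origin on a cart in front of the work surface, level with it; the furniture and walls round the work are solid. World frame = base frame: x ahead of the robot, y to its left, z up, the work surface at z = 0. Lengths are in m, angles in rad, forces in N, time in s.
With the tool pointing down it reaches from about 0.4 to 0.85 m from the base axis. Payload 10.4 kg.
Tool frame: the origin (TCP) lies midway between the tips of the shut fingers; the grasp point (between the pads) lies 19 mm behind it; z points along the fingers, y is the line along which they close (so a half turn about z gives the same grasp; the last joint's range is limited). The gripper opens to 87 mm and grips with 3 to 60 N. Pads are 19 mm wide; open, the fingers measure 117 mm over their backs; the gripper's body (75 mm by 190 mm) begins 51 mm behind the grasp point.
Start: joints at [1.116, 0.332, -0.065, 1.46, 0.022, 1.35, -0.088], TCP at [0.262, -0.568, 0.223] pointing down, gripper open.
Joint ranges: [-2.6, 2.6], [-0.5, 2.12], [-1.47, 1.34], [0.16, 2.42], [-1.27, 4.41], [0.06, 2.06], [-2.6, 2.6]. Speed limits (rad/s): [2.22, 2.22, 2.79, 2.79, 3.14, 3.14, 3.14].

## Interface

Orientations are given as a unit quaternion [x, y, z, w].
In Python, from bench import r gives the robot as it stands.
- The arm moves only by the tool carry_out, never from a script. Its argument "steps" is a list that holds one entry, the list of rows, each a list of 6 numbers: the shift along the tool's x, y, z in cm, then the turn, a rotation vector about the tool's x, y, z in rad. In form: [[[dx, dy, dz, wx, wy, wz], ...]]. A call has 1 to 20 rows; each row is the pose to reach, as a shift and turn from the pose commanded when the call began, along the tool's axes at that moment; what a row does not reach only later rows make up. A row lasts 1/12 s, in which the tool goes at most 41.7 mm and 7.16 degrees, less where a joint would pass 70% of its speed; a pose out of reach is approached as far as the arm can. A call with a gripper value outside its range is refused whole. "hand" is the closure, from -1 (fully open) to 1 (shut), set as the call begins (left out, the last holds). The fingers move at their own pace and stop on an object; "squeeze" is the grip in N (left out, the last holds). Time passes only in rows, so rows that repeat a pose let the fingers close. It gives the time, the measured TCP pose, the force, the opening and the grip force at its end, in the units of the state.
- r.read_state(): the state, without advancing time (a new reading comes with each control period).
- r.camera(name): name is "scene" or "top" or "wrist"; returns the picture (420x560x3 uint8, red, green, blue); there is no depth.
- r.camera_params(name): a dict with "fx", "fy", "cx", "cy" (pixels), "D" ([k1, k2, p1, p2, k3] as OpenCV has them; the pictures are not rectified), "view" (4x4, takes a point from world to camera coordinates). Camera axes: x right, y up, looking along -z (the intrinsics and any distortion apply to the point x, -y, -z); pixel columns grow to the right and rows downward; lengths in m; the calibration is good to about 2 mm. A picture is of the moment at which its call begins: read the wrist's pose just before it. camera_params takes no time and is no camera call; for the wrist camera it gives the pose at the moment of the call.
- r.close_job(): hands the job in; it is judged then, once.
The state is a dict: "time": time; "joint_positions": joint angles; "joint_vel": joint speeds; "joint_torque": joint torques, N m; "ee_pos": TCP position; "eef_rot": TCP orientation; "ft_force": force on the tool from outside, world axes, zero at the start; "torque": the same for the moment, N m; "width": finger opening in m; "grip_force": force on a finger pad.
Only numpy, scipy, OpenCV 4.12 (cv2) and the standard library are available. Lean on these libraries where they do the work, as an engineer would, in place of code of your own. Each camera call takes 0.05 s, during which the arm holds its last target. There are 200 camera calls.

## Task

Find the size of the dowel on the left-hand rest with the upright hole gauge: starting at the largest hole and stepping down one hole at a time, push its far end right through the plate so that a good centimetre of it shows behind, and draw it back out, until it meets a hole that it will not enter, where you only press its end gently against the mouth. Then lay the dowel back on its own rest and slide the brass marker on top of the gauge over the last (smallest) hole that it passed. Leave the other dowel and the things lying about where they are.

Things in the scene. Friction and masses are not known exactly. Their poses are not given: they have to be found in the camera images.
- gauge: fixed hole gauge: upright steel plate 190 mm wide (y), 12 mm thick (x), top edge 85 mm above the table, on a plywood foot 210 x 60 x 12 mm; three holes in a row across it, from left to right 26, 22 and 18 mm, 55 mm apart. Origin under its middle at table height; x axis along the holes, away from the robot; the plate's front face lies at x = -6 mm, its back at +6 mm
- hole_large (a point): centre of the large (left) hole (26 mm diameter, straight through the 12 mm plate, 1 mm chamfer at the mouth) in the plate's front face, 55 mm above the table; x axis along the hole, into the plate, away from the robot
- hole_middle (a point): centre of the middle hole (22 mm diameter, straight through the 12 mm plate, 1 mm chamfer at the mouth) in the plate's front face, 55 mm above the table; x axis along the hole, into the plate, away from the robot
- hole_small (a point): centre of the small (right) hole (18 mm diameter, straight through the 12 mm plate, 1 mm chamfer at the mouth) in the plate's front face, 55 mm above the table; x axis along the hole, into the plate, away from the robot
- marker (a joint): place of the brass slide marker along the plate's top edge, in m, growing to the left (gauge +y): 0.020 over the small hole, 0.075 over the middle hole, 0.130 over the large hole; ends at 0 and 0.150. It slides against about 1.2 N of friction and stays where it is left
- marker_grip (a point): grip point in the marker's upright fin, 119 mm above the table; the fin is 18 mm wide along the slide (y), 14 mm thick (x) and its top is 13 mm above this point; below it a 26 x 24 mm saddle straddles the plate edge up to 10 mm above the edge (24 mm below this point)
- dowel_thick: loose plain round beech dowel, 24 mm diameter, 180 mm long, edges of both ends chamfered 1.5 mm, about 45 g; origin at its middle, on its axis; x axis along the dowel, pointing away from the robot as it starts. It starts lying along the V saddles of rest_thick, axis 53 mm above the table
- dowel_thin: loose plain round beech dowel, 20 mm diameter, 180 mm long, edges of both ends chamfered 1.5 mm, about 35 g; origin at its middle, on its axis; x axis along the dowel, pointing away from the robot as it starts. It starts lying along the V saddles of rest_thin, axis 50 mm above the table
- tip_thick (a point): centre of the thicker dowel's far end face, 90 mm from its middle; x along the dowel, outwards
- tip_thin (a point): centre of the thinner dowel's far end face, 90 mm from its middle; x along the dowel, outwards
- rest_thick: fixed wooden rest of dowel_thick: flat base 190 x 56 x 10 mm with two V saddles (14 mm thick along x, 52 mm wide, tops 54 mm high, 90-degree V, lowest line of the V 36 mm up) 68 mm either side of its middle, 122 mm clear between them for the fingers; origin under its middle at table height, x along the dowel. The two rests look alike; one stands to the left of the gauge (y > 0), the other to the right (y < 0), and which is which varies
- rest_thin: fixed wooden rest of dowel_thin: flat base 190 x 56 x 10 mm with two V saddles (14 mm thick along x, 52 mm wide, tops 54 mm high, 90-degree V, lowest line of the V 36 mm up) 68 mm either side of its middle, 122 mm clear between them for the fingers; origin under its middle at table height, x along the dowel. The two rests look alike; one stands to the left of the gauge (y > 0), the other to the right (y < 0), and which is which varies
- tape_measure: bystander: yellow and black tape measure, 66 x 84 x 44 mm, behind the gauge on the left; origin under its middle
- pencil: bystander: flat red carpenter's pencil, 175 mm, lying behind the gauge; origin under its middle
- offcut_3: bystander: timber offcut 60 x 100 x 28 mm, to the right beyond the right-hand rest; origin under its middle

How it is judged:
On the way, in this order (a step that is already met when the one before it is completed fails the run):
1. the far end of the left-hand dowel shows at least 8 mm behind the plate through the large hole (((world y of rest_thick above 0 m and x of tip_thick in the frame of hole_large between 0.02 and 0.15 m and y of tip_thick in the frame of hole_large between -0.008 and 0.008 m and z of tip_thick in the frame of hole_large between -0.008 and 0.008 m and angle between the x axis of dowel_thick and the x axis of gauge, either way round below 0.25 rad) or (world y of rest_thin above 0 m and x of tip_thin in the frame of hole_large between 0.02 and 0.15 m and y of tip_thin in the frame of hole_large between -0.008 and 0.008 m and z of tip_thin in the frame of hole_large between -0.008 and 0.008 m and angle between the x axis of dowel_thin and the x axis of gauge, either way round below 0.25 rad))), for 0.1 s.
2. at the middle hole, the thin dowel shows at least 8 mm behind the plate, or the thick dowel's end is pressed on the mouth (1 N or more, within 6 mm of its centre) (((world y of rest_thin above 0 m and x of tip_thin in the frame of hole_middle between 0.02 and 0.15 m and y of tip_thin in the frame of hole_middle between -0.008 and 0.008 m and z of tip_thin in the frame of hole_middle between -0.008 and 0.008 m and angle between the x axis of dowel_thin and the x axis of gauge, either way round below 0.25 rad) or (world y of rest_thick above 0 m and x of tip_thick in the frame of hole_middle between -0.006 and 0.008 m and y of tip_thick in the frame of hole_middle between -0.006 and 0.006 m and z of tip_thick in the frame of hole_middle between -0.006 and 0.006 m and angle between the x axis of dowel_thick and the x axis of gauge, either way round below 0.25 rad and contact force between dowel_thick and gauge above 1 N))), for 0.02 s.
3. the thin dowel's end is pressed on the mouth of the small hole (1 N or more), or the thick dowel, already refused, lies back on its own rest (((world y of rest_thin above 0 m and x of tip_thin in the frame of hole_small between -0.006 and 0.008 m and y of tip_thin in the frame of hole_small between -0.006 and 0.006 m and z of tip_thin in the frame of hole_small between -0.006 and 0.006 m and angle between the x axis of dowel_thin and the x axis of gauge, either way round below 0.25 rad and contact force between dowel_thin and gauge above 1 N) or (world y of rest_thick above 0 m and x of dowel_thick in the frame of rest_thick between -0.02 and 0.02 m and y of dowel_thick in the frame of rest_thick between -0.005 and 0.005 m and z of dowel_thick in the frame of rest_thick between 0.0492 and 0.0572 m and angle between the x axis of dowel_thick and the x axis of rest_thick, either way round below 0.08 rad and linear speed of dowel_thick below 0.02 m/s))), for 0.02 s.
At the end, for the whole second after the job is handed in: both dowels lie still in their own rests (within 20 mm along, 5 mm across, 4 mm in height, 0.08 rad), and the marker stands within 6 mm of the smallest hole that the left-hand dowel passed: the middle hole for the 20 mm dowel, the large hole for the 24 mm dowel (x of dowel_thick in the frame of rest_thick between -0.02 and 0.02 m and y of dowel_thick in the frame of rest_thick between -0.005 and 0.005 m and z of dowel_thick in the frame of rest_thick between 0.0492 and 0.0572 m and angle between the x axis of dowel_thick and the x axis of rest_thick, either way round below 0.08 rad and linear speed of each of dowel_thick, dowel_thin below 0.02 m/s and x of dowel_thin in the frame of rest_thin between -0.02 and 0.02 m and y of dowel_thin in the frame of rest_thin between -0.005 and 0.005 m and z of dowel_thin in the frame of rest_thin between 0.0463 and 0.0543 m and angle between the x axis of dowel_thin and the x axis of rest_thin, either way round below 0.08 rad and ((world y of rest_thick above 0 m and value of joint marker between 0.124 and 0.136 m) or (world y of rest_thin above 0 m and value of joint marker between 0.069 and 0.081 m)) and velocity of joint marker between -0.01 and 0.01 m/s); the robot touches nothing.
It fails at once if the other dowel is moved by more than 20 mm ((world y of rest_thin above 0 m and distance of dowel_thick from where it was at the start of the episode above 0.02 m) or (world y of rest_thick above 0 m and distance of dowel_thin from where it was at the start of the episode above 0.02 m)).
It fails at once if a dowel is forced against the gauge with more than 40 N (contact force between any of dowel_thick, dowel_thin and gauge above 40 N).
It fails at once if a bystander is moved by more than 30 mm (distance of any of tape_measure, pencil, offcut_3 from where it was at the start of the episode above 0.03 m).
It also fails if it takes over 64 s, if anything falls off the work surface, if the arm or the gripper's body presses on something with over 40 N, if the wrist force passes 120 N, or if a joint passes its speed limit or range.

## Working session

There is one attempt and no reset: what is moved stays moved. The work goes in short steps, Python scripts to look and compute and a tool call to move; the robot and the scene stay as the last step left them, time stands still between calls to the robot, and variables do not carry over. Pictures are saved under pics/ and viewed, at most 10 in all, crops included, and the job is handed in when it is done.

Besides the shell and the picture viewer there is one more tool, called after "Emit:" in YAML: its name, and indented under it one key for each argument. carry_out: Moves the arm, as the interface text tells. Its arguments: {"type":"object","properties":{"steps":{"type":"array","items":{"type":"array","items":{"type":"array","items":{"type":"number"}}}},"hand":{"type":"number"},"squeeze":{"type":"number"}},"required":["steps"]}

```bash
ls; mkdir -p pics; python3 - <<'E'
from bench import r
import cv2, numpy as np
s=r.read_state(); print({k:np.round(v,4).tolist() for k,v in s.items()})
for n in ["scene","top"]:
    im=r.camera(n); cv2.imwrite(f"pics/{n}0.png",im[:,:,::-1]); p=r.camera_params(n); print(n,p)
E
```

```text
pics
{'time': 0.0, 'joint_positions': [1.1164, 0.3329, -0.0647, 1.4609, 0.0216, 1.3499, -0.0885], 'joint_vel': [-0.0013, 0.0005, 0.0009, -0.0005, -0.0019, -0.001, 0.001], 'joint_torque': [-0.0001, -62.3249, 0.0243, -38.9892, -0.0614, 0.0398, 0.0002], 'ee_pos': [0.2614, -0.5673, 0.2218], 'eef_rot': [0.9768, 0.2142, -0.0002, -0.0007], 'ft_force': [-0.1852, -0.0836, 0.8179], 'torque': [0.0323, 0.0058, 0.0318], 'grip_force': 0.0, 'width': 0.087}
scene {'fx': 495.5064801754995, 'fy': 495.5064801754995, 'cx': 273.53858073306446, 'cy': 207.4482526367593, 'D': array([-0.10073243,  0.        ,  0.        ,  0.        ,  0.        ]), 'view': array([[-0.64865645, -0.76091122, -0.01609097,  0.40548204],
       [ 0.33588268, -0.30517497,  0.89109543, -0.30338846],
       [-0.68295508,  0.57261012,  0.45353061, -0.83010325],
       [ 0.        ,  0.        ,  0.        ,  1.        ]])}
top {'fx': 451.88196453888673, 'fy': 451.88196453888673, 'cx': 276.9917809005109, 'cy': 214.30805025682045, 'D': array([-0.09988056,  0.        ,  0.        ,  0.        ,  0.        ]), 'view': array([[-0.01689637, -0.99973313, -0.01575364,  0.01991499],
       [ 0.98670294, -0.01921937,  0.16139367, -0.63399357],
       [-0.16165337, -0.01281719,  0.98676436, -0.99413588],
       [ 0.        ,  0.        ,  0.        ,  1.        ]])}
```

View pics/scene0.png

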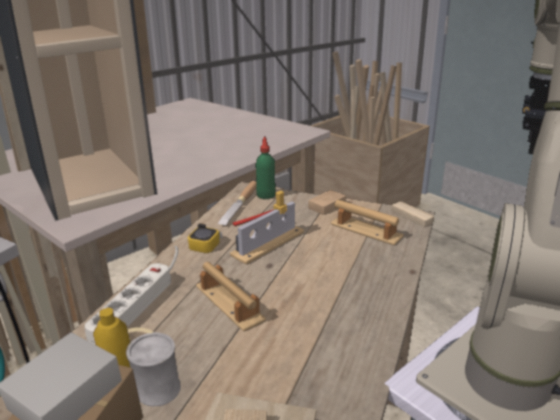

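View pics/top0.png

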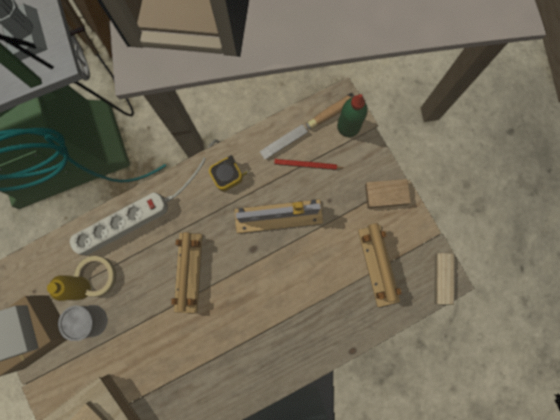

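The scene view shows the gauge at about (267,232) with the marker at (280,203), the left dowel at (228,290) and the right dowel at (366,215). The top view has the gauge at (280,213), the marker at (298,207), the left dowel at (187,272) and the right dowel at (378,263).

```bash
cat > h.py <<'E'
from bench import r
import cv2, numpy as np
def K(p): return np.array([[p["fx"],0,p["cx"]],[0,p["fy"],p["cy"]],[0,0,1]])
F=np.diag([1.,-1,-1])
def proj(p,X):
    V=F@p["view"][:3,:3]; t=F@p["view"][:3,3]
    return cv2.projectPoints(np.atleast_2d(X).astype(float),cv2.Rodrigues(V)[0],t,K(p),p["D"])[0][:,0]
def ray(p,uv):
    V=F@p["view"][:3,:3]; t=F@p["view"][:3,3]
    n=cv2.undistortPoints(np.array(uv,float).reshape(-1,1,2),K(p),p["D"])[:,0]
    return -V.T@t, np.c_[n,np.ones(len(n))]@V
def onz(p,uv,z):
    c,d=ray(p,uv); return c+d*((z-c[2])/d[:,2])[:,None]
E
python3 - <<'E'
from h import *
p=r.camera_params("top")
for n,uv,z in [("gauge plate ends",[[237,213],[320,207]],.085),("marker",[[298,204]],.13),("left dowel",[[189,238],[184,307]],.055),("right dowel",[[374,229],[384,299]],.055)]:
    print(n,onz(p,uv,z).round(3).tolist())
im=cv2.imread("pics/top0.png")
a=cv2.resize(im[225:320,165:215],None,fx=6,fy=6,interpolation=2)
b=cv2.resize(im[215:310,355:405],None,fx=6,fy=6,interpolation=2)
cv2.imwrite("pics/c1.png",np.hstack([a,b]))
E
```

```text
gauge plate ends [[0.634, 0.098, 0.085], [0.644, -0.089, 0.085]]
marker [[0.643, -0.038, 0.13]]
left dowel [[0.582, 0.212, 0.055], [0.426, 0.222, 0.055]]
right dowel [[0.595, -0.214, 0.055], [0.436, -0.229, 0.055]]
```

View pics/c1.png

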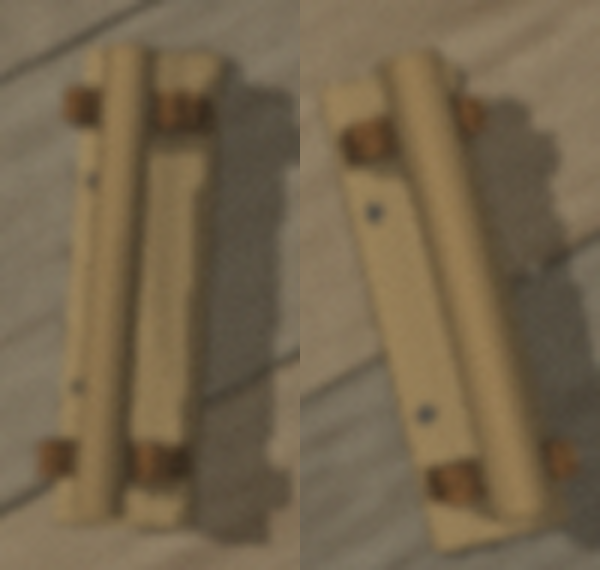

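The left dowel looks thinner (47 px wide against 52 px in the 6x crop); I'll confirm that by its grip width. Next I work out the wrist camera geometry and the first move.

```bash
cat >> h.py <<'E'
from scipy.spatial.transform import Rotation as Ro
def down(yaw):  # tool x along yaw in world, z down
    c,s=np.cos(yaw),np.sin(yaw)
    return Ro.from_matrix(np.array([[c,s,0],[s,-c,0],[0,0,-1.]]))
def delta(pos,R,s=None):
    s=s or r.read_state(); R0=Ro.from_quat(s["eef_rot"])
    d=R0.inv().apply(np.array(pos)-s["ee_pos"])*100
    w=(R0.inv()*R).as_rotvec()
    return np.r_[d,w].round(3).tolist()
E
python3 - <<'E'
from h import *
s=r.read_state(); R=Ro.from_quat(s["eef_rot"]); print(R.as_matrix().round(3).tolist())
p=r.camera_params("wrist"); V=p["view"]; C=-V[:3,:3].T@V[:3,3]
print("cam in tool",R.inv().apply(C-s["ee_pos"]).round(4),"look",R.inv().apply(-V[2,:3]).round(3),"up",R.inv().apply(V[1,:3]).round(3),p["fx"],p["fy"],p["cx"],p["cy"],p["D"])
for yaw in (0,np.pi):
  print(yaw,delta([.50,.05,.30],down(yaw)),delta([.52,-.22,.30],down(yaw)))
E
```

```text
[[0.908, 0.419, -0.001], [0.419, -0.908, 0.001], [-0.0, -0.001, -1.0]]
cam in tool [ 0.079   0.0002 -0.1629] look [-0.285 -0.002  0.958] up [0.958 0.001 0.285] 356.1726160696645 356.1726160696645 277.83018037450904 209.93089375052676 [-0.02424894  0.          0.          0.          0.        ]
0 [47.505, -46.089, -7.76, -0.001, 0.0, 0.432] [38.021, -20.73, -7.793, -0.001, 0.0, 0.432]
3.141592653589793 [47.505, -46.089, -7.76, -0.0, -0.002, -2.71] [38.021, -20.73, -7.793, -0.0, -0.002, -2.71]
```

```bash
python3 - <<'E'
from h import *
R=Ro.from_euler('y',-0.38)*down(np.pi)
print(R.as_matrix().round(2).tolist())
tc=np.array([.079,0,-.163]); C=np.array([.38,.08,.36]); T=C-R.apply(tc); print(T)
s=r.read_state()
print("mid",delta([.48,-.3,.3],down(.43+1.35)))
print("fin",delta(T,R))
E
```

```text
[[-0.93, 0.0, 0.37], [0.0, 1.0, 0.0], [-0.37, 0.0, -0.93]]
[0.51382454 0.08       0.23793038]
mid [31.04, -15.139, -7.8, -0.001, -0.001, -1.348]
fin [50.016, -48.227, -1.551, -0.513, -0.114, -2.667]
```

Emit:
carry_out:
  steps:
    - [[15,-4,-6,0,0,-0.6],[31,-15,-8,0,0,-1.35],[31,-15,-8,0,0,-1.35],[31,-15,-8,0,0,-1.35],[31,-15,-8,0,0,-1.35],[31,-15,-8,0,0,-1.35],[31,-15,-8,0,0,-1.35],[31,-15,-8,0,0,-1.35],[31,-15,-8,0,0,-1.35],[31,-15,-8,0,0,-1.35],[31,-15,-8,0,0,-1.35],[31,-15,-8,0,0,-1.35]]
  hand: -1
  squeeze: 15

```text
time: 1.1
ee_pos: [0.4805, -0.3012, 0.3022]
eef_rot: [0.627, 0.779, -0.0, -0.0]
ft_force: [0.2, -0.1, -1.0]
width: 0.087
grip_force: 0.0
```

```bash
python3 - <<'E'
from h import *
R=Ro.from_euler('y',-0.38)*down(np.pi)
s=r.read_state(); print(s["time"],s["ee_pos"],s["joint_positions"])
print("fin",delta([.514,.08,.238],R))
E
```

```text
1.1 [ 0.48045861 -0.30123301  0.30222454] [ 0.83300524  0.20187563 -0.41500457  1.4711024   0.08119192  1.48622187
  0.63524149]
fin [36.509, 11.473, 6.431, -0.257, -0.32, -1.337]
```

Emit:
carry_out:
  steps:
    - [[36.5,11.5,6.5,-0.26,-0.32,-1.34],[36.5,11.5,6.5,-0.26,-0.32,-1.34],[36.5,11.5,6.5,-0.26,-0.32,-1.34],[36.5,11.5,6.5,-0.26,-0.32,-1.34],[36.5,11.5,6.5,-0.26,-0.32,-1.34],[36.5,11.5,6.5,-0.26,-0.32,-1.34],[36.5,11.5,6.5,-0.26,-0.32,-1.34],[36.5,11.5,6.5,-0.26,-0.32,-1.34],[36.5,11.5,6.5,-0.26,-0.32,-1.34],[36.5,11.5,6.5,-0.26,-0.32,-1.34],[36.5,11.5,6.5,-0.26,-0.32,-1.34],[36.5,11.5,6.5,-0.26,-0.32,-1.34],[36.5,11.5,6.5,-0.26,-0.32,-1.34]]

```text
time: 2.18
ee_pos: [0.5158, 0.0788, 0.2372]
eef_rot: [0.002, 0.982, 0.0, 0.19]
ft_force: [-1.2, -0.6, 0.5]
width: 0.087
grip_force: 0.0
```

```bash
python3 - <<'E'
from h import *
import pickle
s=r.read_state(); print(s["time"],s["ee_pos"],s["joint_positions"].round(2) if hasattr(s["joint_positions"],'round') else s["joint_positions"])
p=r.camera_params("wrist"); im=r.camera("wrist"); pickle.dump((im,p,s),open("w1.pkl","wb"))
cv2.imwrite("pics/w1.png",im[:,:,::-1])
E
```

```text
2.1833 [0.51578773 0.07883823 0.23718984] [ 0.5  -0.19 -0.72  2.   -0.05  0.91  1.35]
```

View pics/w1.png

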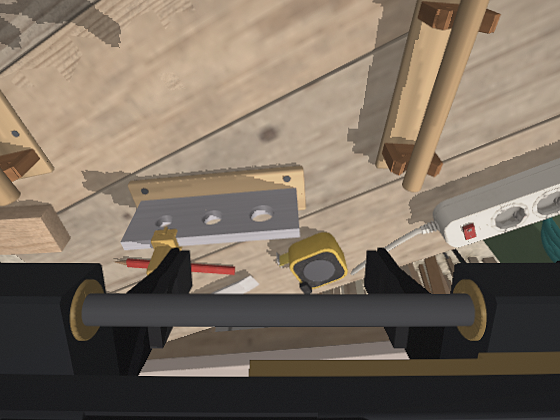

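The wrist view is clear. The large hole is at about (262,213), the middle at (212,217), the small at (164,220), and the left dowel's far tip is at (412,186). I'll enlarge the holes and the dowel.

```bash
python3 - <<'E'
import pickle,cv2,numpy as np
im,p,s=pickle.load(open("w1.pkl","rb")); im=np.ascontiguousarray(im[:,:,::-1])
a=cv2.resize(im[190:245,120:310],None,fx=4,fy=4,interpolation=cv2.INTER_CUBIC)
b=cv2.resize(im[0:200,360:500],None,fx=1.8,fy=1.8,interpolation=cv2.INTER_CUBIC)
c=np.zeros((a.shape[0]+b.shape[0],a.shape[1],3),np.uint8); c[:a.shape[0]]=a; c[a.shape[0]:,:b.shape[1]]=b
cv2.imwrite("pics/c2.png",c)
E
```

```text
(no output)
```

View pics/c2.png

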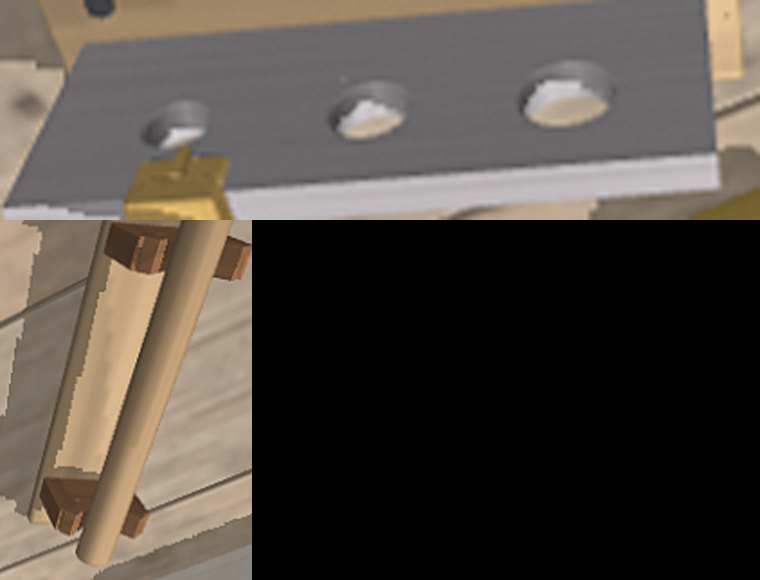

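In the 4x crop the hole mouths are at (567,94), (370,110) and (176,126), which is about (261.8,213.5), (212.5,217.5) and (164,221.5) in the picture. The dowel axis runs from about (473,0) to the tip at (413,185). Next I cast rays at the known heights.

```bash
python3 - <<'E'
from h import *
import pickle
im,p,s=pickle.load(open("w1.pkl","rb"))
H=onz(p,[[261.5,213.2],[212.2,217.2],[163.8,221.2]],.055); print("holes",H.round(4).tolist(), np.linalg.norm(np.diff(H,axis=0),axis=1))
# plate top edge front corners: crop(717,155),(5,208)
E=onz(p,[[120+717/4,190+153/4],[120+5/4,190+207/4]],.085); print("edge",E.round(4).tolist(),np.linalg.norm(E[0]-E[1]))
v=E[0]-E[1]; w=H[0]-H[2]; print("yaw gauge",np.arctan2(-v[0],v[1]),np.arctan2(-w[0],w[1]))
for z in (.05,.053):
  D=onz(p,[[473.3,0],[412.6,185]],z); d=D[1]-D[0]; print("dowel",D.round(4).tolist(),"yaw",np.arctan2(d[1],d[0]))
# width of dowel at row ~100
g=cv2.cvtColor(im,cv2.COLOR_RGB2HSV); print(g[100,415:465].tolist())
# marker
mk=cv2.inRange(g,(18,150,90),(30,255,255)); mk[:225]=0; mk[260:]=0; mk[:,:140]=0; mk[:,200:]=0; print("mk",cv2.moments(mk)["m00"],cv2.boundingRect(mk))
E
```

```text
holes [[0.6289, 0.061, 0.055], [0.6342, 0.0061, 0.055], [0.6395, -0.0488, 0.055]] [0.05508417 0.05523047]
edge [[0.6248, 0.1008, 0.085], [0.6424, -0.0874, 0.085]] 0.1890344415169913
yaw gauge 0.0930465532560376 0.09631920637747292
dowel [[0.4247, 0.2295, 0.05], [0.596, 0.2213, 0.05]] yaw -0.04790456233940401
dowel [[0.4243, 0.2281, 0.053], [0.594, 0.2199, 0.053]] yaw -0.04790456233940415
[[17, 87, 178], [17, 89, 180], [17, 89, 183], [16, 89, 190], [17, 88, 199], [17, 90, 209], [17, 89, 215], [17, 89, 216], [17, 89, 216], [17, 89, 218], [17, 89, 217], [17, 90, 216], [16, 90, 223], [16, 89, 157], [16, 89, 80], [16, 92, 78], [16, 91, 92], [16, 93, 99], [16, 93, 101], [16, 92, 108], [16, 96, 112], [16, 95, 118], [15, 94, 128], [16, 94, 138], [17, 94, 146], [16, 96, 152], [16, 94, 157], [17, 94, 162], [16, 95, 169], [16, 95, 178], [16, 96, 189], [17, 96, 196], [16, 97, 197], [16, 95, 195], [17, 96, 196], [16, 95, 202], [16, 97, 198], [16, 97, 184], [16, 67, 168], [16, 52, 178], [15, 55, 181], [16, 52, 182], [15, 53, 183], [16, 51, 184], [15, 52, 185], [15, 52, 183], [16, 54, 180], [16, 55, 177], [16, 54, 175], [16, 53, 172]]
mk 1275.0 (151, 239, 27, 6)
```

```bash
python3 - <<'E'
from h import *
import pickle
im,p,s=pickle.load(open("w1.pkl","rb"))
D=onz(p,[[428.3,100],[452.7,100]],.05); print("width",np.linalg.norm(D[1]-D[0]))
pt=r.camera_params("top"); print(onz(pt,[[185.6,232.2],[180.2,311.5]],.05).round(4).tolist())
print(delta([.506,.2256,.13],down(np.pi-.048)))
E
```

```text
width 0.022106680859777548
[[0.5966, 0.2212, 0.05], [0.4155, 0.2316, 0.05]]
[5.031, 14.644, 9.592, 0.01, 0.381, 0.041]
```

Emit:
carry_out:
  steps:
    - [[5,14.7,9.6,0.01,0.38,0.044],[5,14.7,9.6,0.01,0.38,0.044],[5,14.7,9.6,0.01,0.38,0.044],[5,14.7,9.6,0.01,0.38,0.044],[5,14.7,9.6,0.01,0.38,0.044],[5,14.7,9.6,0.01,0.38,0.044],[5,14.7,9.6,0.01,0.38,0.044]]

```text
time: 2.82
ee_pos: [0.5047, 0.2283, 0.1282]
eef_rot: [0.023, 1.0, 0.0, -0.001]
ft_force: [0.3, -0.2, 0.4]
width: 0.0871
grip_force: 0.0
```

```bash
python3 - <<'E'
from h import *
s=r.read_state(); print(s["time"],s["ee_pos"])
p=r.camera_params("wrist"); im=r.camera("wrist")
cv2.imwrite("pics/w2.png",im[:,:,::-1])
d=np.array([np.cos(-.052),np.sin(-.052),0]); m=np.array([.506,.226,.05])
print("pred tip/mid/near px",proj(p,[m+.09*d,m,m-.09*d]).round(1).tolist())
print(delta([.506,.226,.031],down(np.pi-.052)))
E
```

```text
2.8167 [0.50474872 0.22829129 0.12815352]
pred tip/mid/near px [[274.0, 329.4], [274.1, 220.5], [274.2, 87.4]]
[-0.016, -0.072, 9.841, -0.0, -0.0, 0.003]
```

View pics/w2.png

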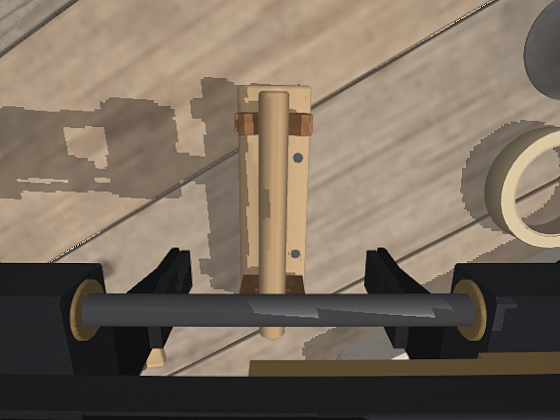

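The near end is at (274,92) and the tip at (274,338), centred between the fingers. The dowel lies about 3 mm further from the robot than I predicted, so I shift and descend.

Emit:
carry_out:
  steps:
    - [[-0.3,-0.07,3,0,0,0],[-0.3,-0.07,6,0,0,0],[-0.3,-0.07,8.5,0,0,0],[-0.3,-0.07,9.8,0,0,0],[-0.3,-0.07,9.8,0,0,0],[-0.3,-0.07,9.8,0,0,0],[-0.3,-0.07,9.8,0,0,0]]

```text
time: 3.45
ee_pos: [0.5105, 0.2257, 0.034]
eef_rot: [0.024, 1.0, 0.0, 0.002]
ft_force: [0.6, -0.1, 0.5]
width: 0.0869
grip_force: 0.0
```

Emit:
carry_out:
  steps:
    - [[0,0,0,0,0,0],[0,0,0,0,0,0],[0,0,0,0,0,0],[0,0,0,0,0,0],[0,0,0,0,0,0],[0,0,0,0,0,0],[0,0,0,0,0,0],[0,0,0,0,0,0]]
  hand: 1
  squeeze: 15

```text
time: 4.12
ee_pos: [0.5091, 0.2257, 0.032]
eef_rot: [0.023, 1.0, -0.0, 0.001]
ft_force: [-0.0, 0.2, 0.5]
width: 0.0415
grip_force: 0.0
```

Emit:
carry_out:
  steps:
    - [[0,0,0,0,0,0],[0,0,0,0,0,0],[0,0,0,0,0,0],[0,0,0,0,0,0],[0,0,0,0,0,0],[0,0,0,0,0,0],[0,0,0,0,0,0]]

```text
time: 4.7
ee_pos: [0.5091, 0.2244, 0.0319]
eef_rot: [0.024, 1.0, -0.001, 0.001]
ft_force: [-2.1, -5.8, 3.9]
width: 0.0192
grip_force: 15.0
```

```bash
python3 - <<'E'
from h import *
s=r.read_state(); print(s["time"],s["ee_pos"],s["eef_rot"],s["width"],s["grip_force"],s["ft_force"])
E
```

```text
4.7 [0.50912879 0.22438309 0.03189198] [ 2.38236232e-02  9.99715493e-01 -1.02046356e-03  5.71591265e-04] 0.0191939068817091 15.001755058765411 [-2.08559674 -5.83555789  3.88209713]
```

Grip width is about 19–20 mm, so it is the thin dowel: through large, through middle, press on small. Lift and carry it to the large hole.

```bash
cat >> h.py <<'E'
G=.095; d=np.array([np.cos(G),np.sin(G),0]); l=np.array([-np.sin(G),np.cos(G),0])
HM=np.array([.6342,.0061,.055]); HZ={"L":HM+.055*l,"M":HM,"S":HM-.055*l}
RG=down(np.pi+G)
def tcp(h,depth,L=.089,dz=.0181,lat=0): # TCP for tip at depth past the front face
    return HZ[h]+(depth-L)*d+lat*l-np.array([0,0,dz])
E
python3 - <<'E'
from h import *
t=tcp("L",-.03); print(t)
print(delta([.509,.2244,.10],down(np.pi-.05)),delta(t+[0,0,.06],RG),delta(t,RG))
E
```

```text
[0.51051944 0.049564   0.0369    ]
[0.005, -0.013, -6.811, -0.002, 0.001, 0.002] [-0.979, -17.468, -6.464, -0.002, 0.001, -0.143] [-0.972, -17.456, -0.465, -0.002, 0.001, -0.143]
```

Emit:
carry_out:
  steps:
    - [[0,0,-3,0,0,0],[0,0,-6,0,0,0],[-0.3,-3,-6.5,0,0,-0.03],[-0.5,-6,-6.5,0,0,-0.06],[-0.8,-9,-6.5,0,0,-0.09],[-1,-12,-5,0,0,-0.12],[-1,-15,-3,0,0,-0.143],[-1,-17,-1.5,0,0,-0.143],[-1,-17.5,-0.5,0,0,-0.143],[-1,-17.5,-0.5,0,0,-0.143],[-1,-17.5,-0.5,0,0,-0.143],[-1,-17.5,-0.5,0,0,-0.143]]

```text
time: 5.7
ee_pos: [0.5115, 0.0524, 0.038]
eef_rot: [-0.049, 0.999, 0.0, 0.002]
ft_force: [1.0, 0.4, 0.2]
width: 0.0196
grip_force: 15.0
```

```bash
python3 - <<'E'
from h import *
s=r.read_state(); print(s["time"],s["ee_pos"],s["width"],s["ft_force"])
p=r.camera_params("wrist"); im=r.camera("wrist")
cv2.imwrite("pics/w3.png",im[:,:,::-1])
T=np.array(s["ee_pos"]); x=-Ro.from_quat(s["eef_rot"]).as_matrix()[:,0]; print("ax",x.round(4),"yaw",np.arctan2(x[1],x[0]))
c=T+[0,0,.0181]
print("pred tip, near",proj(p,[c+.089*x,c-.091*x]).round(1).tolist(),"holes",proj(p,np.array(list(HZ.values()))).round(1).tolist())
print("to -30:",delta(tcp("L",-.03),RG))
E
```

```text
5.7 [0.51149771 0.05237719 0.03801447] 0.019553853927507005 [0.99826057 0.37930136 0.15392795]
ax [0.9952 0.0982 0.0031] yaw 0.09837611086159395
pred tip, near [[277.9, 434.7], [277.3, 68.9]] holes [[272.4, 471.5], [173.9, 471.0], [76.6, 469.5]]
to -30: [0.134, -0.264, 0.119, 0.0, 0.003, 0.004]
```

View pics/w3.png

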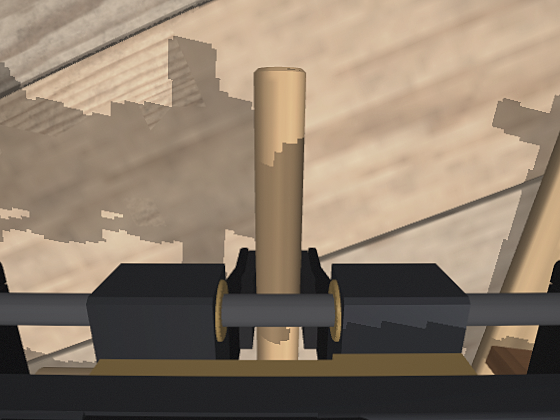

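The near end at (279,69) matches the prediction (277,69), so the dowel sits straight in the grip. The wrist view doesn't show the tip, so I correct the pose and enter slowly, watching the force.

Emit:
carry_out:
  steps:
    - [[0.1,-0.26,0.12,0,0.003,0.004],[0.1,-0.26,0.12,0,0.003,0.004],[-1,-0.26,0.12,0,0.003,0.004],[-1.8,-0.26,0.12,0,0.003,0.004],[-2.2,-0.26,0.12,0,0.003,0.004],[-2.5,-0.26,0.12,0,0.003,0.004],[-2.5,-0.26,0.12,0,0.003,0.004],[-2.5,-0.26,0.12,0,0.003,0.004]]

```text
time: 6.42
ee_pos: [0.5359, 0.0503, 0.0358]
eef_rot: [-0.046, 0.999, -0.0, -0.001]
ft_force: [-0.3, 0.1, -0.3]
width: 0.0192
grip_force: 15.0
```

```bash
cat > chk.py <<'E'
import sys
from h import *
s=r.read_state(); T=np.array(s["ee_pos"]); R=Ro.from_quat(s["eef_rot"])
h=sys.argv[1]; e=T-tcp(h,0); print("t",round(s["time"],2),"T",T.round(4),"depth/lat/z mm",(1000*np.array([e@d,e@l,e[2]])).round(1),"F",np.round(s["ft_force"],1),"w",round(s["width"],4))
for k in sys.argv[2:]: print(k,delta(tcp(h,float(k)),RG,s))
E
python3 chk.py L .026
```

```text
t 6.42 T [0.5359 0.0503 0.0358] depth/lat/z mm [-4.7 -1.6 -1.1] F [-0.3  0.1 -0.3] w 0.0192
.026 [-3.07, 0.172, -0.117, -0.0, -0.002, -0.003]
```

Emit:
carry_out:
  steps:
    - [[0,0.17,-0.12,0,0,0],[0,0.17,-0.12,0,0,0],[-0.4,0.17,-0.12,0,0,0],[-0.7,0.17,-0.12,0,0,0],[-1,0.17,-0.12,0,0,0],[-1.3,0.17,-0.12,0,0,0],[-1.3,0.17,-0.12,0,0,0]]

```text
time: 7.0
ee_pos: [0.5495, 0.0531, 0.0371]
eef_rot: [-0.046, 0.999, -0.0, -0.001]
ft_force: [-0.1, 0.6, 0.0]
width: 0.0194
grip_force: 15.0
```

```bash
python3 chk.py L .027
```

```text
t 7.0 T [0.5495 0.0531 0.0371] depth/lat/z mm [ 9.1 -0.2  0.2] F [-0.1  0.6  0. ] w 0.0194
.027 [-1.786, 0.024, 0.017, -0.0, -0.001, -0.003]
```

Emit:
carry_out:
  steps:
    - [[-0.6,0,0,0,0,0],[-1.2,0,0,0,0,0],[-1.9,0,0,0,0,0],[-1.9,0,0,0,0,0],[-1.9,0,0,0,0,0],[-1.9,0,0,0,0,0],[-1.9,0,0,0,0,0]]

```text
time: 7.58
ee_pos: [0.5676, 0.0548, 0.037]
eef_rot: [-0.046, 0.999, -0.0, -0.001]
ft_force: [0.9, -0.1, -1.1]
width: 0.0192
grip_force: 15.0
```

```bash
python3 - <<'E'
from h import *
im=r.camera("top"); cv2.imwrite("pics/t3.png",cv2.resize(im[170:260,210:350,::-1],None,fx=5,fy=5,interpolation=2))
E
python3 chk.py L -.02
```

```text
t 7.63 T [0.5675 0.0548 0.037 ] depth/lat/z mm [27.3 -0.2  0.1] F [-0.1 -0.7  0.7] w 0.0193
-.02 [4.727, 0.012, 0.021, -0.001, -0.002, -0.003]
```

View pics/t3.png

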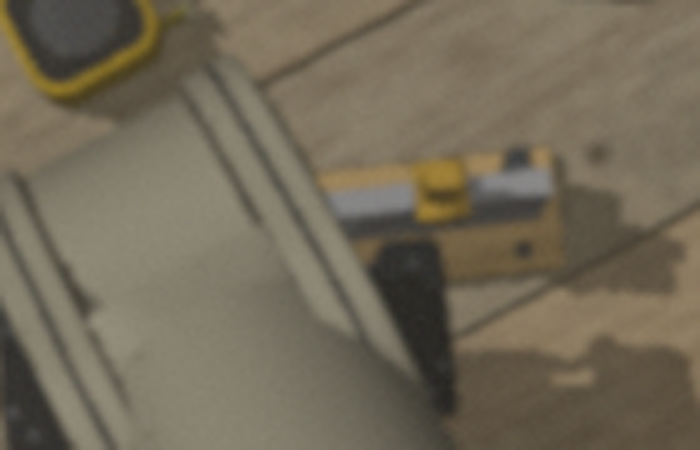

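The arm hides the tip here, but the tip depth is 27 mm with no contact force. Draw out and shift to the middle hole.

Emit:
carry_out:
  steps:
    - [[1.5,0,0,0,0,0],[3.5,0,0,0,0,0],[4.9,0,0,0,0,0],[4.9,0,0,0,0,0],[4.9,-2,0,0,0,0],[4.9,-4.2,0,0,0,0],[4.9,-5.5,0,0,0,0],[4.5,-5.5,0,0,0,0],[4,-5.5,0,0,0,0],[3.5,-5.5,0,0,0,0],[3.5,-5.5,0,0,0,0],[3.5,-5.5,0,0,0,0],[3.5,-5.5,0,0,0,0]]

```text
time: 8.72
ee_pos: [0.5379, -0.0023, 0.0371]
eef_rot: [-0.047, 0.999, -0.0, -0.001]
ft_force: [-0.3, 0.2, 0.4]
width: 0.0197
grip_force: 15.0
```

```bash
python3 chk.py M 0.003
```

```text
t 8.72 T [ 0.5379 -0.0023  0.0371] depth/lat/z mm [-7.7  0.8  0.2] F [-0.3  0.2  0.4] w 0.0197
0.003 [-1.065, -0.077, 0.015, -0.0, -0.002, -0.001]
```

Emit:
carry_out:
  steps:
    - [[0,-0.08,0,0,0,0],[-0.4,-0.08,0,0,0,0],[-0.7,-0.08,0,0,0,0],[-0.9,-0.08,0,0,0,0],[-1.1,-0.08,0,0,0,0],[-1.3,-0.08,0,0,0,0],[-1.3,-0.08,0,0,0,0]]

```text
time: 9.3
ee_pos: [0.5514, -0.0026, 0.0371]
eef_rot: [-0.046, 0.999, -0.0, -0.001]
ft_force: [0.4, 0.1, -0.7]
width: 0.0194
grip_force: 15.0
```

```bash
python3 chk.py M .027
```

```text
t 9.3 T [ 0.5514 -0.0026  0.0371] depth/lat/z mm [ 5.7 -0.8  0.2] F [ 0.4  0.1 -0.7] w 0.0194
.027 [-2.126, 0.087, 0.017, -0.0, -0.001, -0.003]
```

Emit:
carry_out:
  steps:
    - [[-0.2,0.05,0,0,0,0],[-0.5,0.05,0,0,0,0],[-0.8,0.05,0,0,0,0],[-0.8,0.05,0,0,0,0]]

```text
time: 9.63
ee_pos: [0.5596, -0.0015, 0.0372]
eef_rot: [-0.046, 0.999, -0.0, -0.0]
ft_force: [0.8, 0.7, -0.8]
width: 0.0193
grip_force: 15.0
```

```bash
python3 chk.py M .027
```

```text
t 9.63 T [ 0.5596 -0.0015  0.0372] depth/lat/z mm [14.  -0.5  0.3] F [ 0.8  0.7 -0.8] w 0.0193
.027 [-1.302, 0.057, 0.027, -0.0, -0.001, -0.003]
```

Emit:
carry_out:
  steps:
    - [[-0.4,0,0,0,0,0],[-0.9,0,0,0,0,0],[-1.3,0,0,0,0,0],[-1.3,0,0,0,0,0],[-1.3,0,0,0,0,0],[-1.3,0,0,0,0,0]]

```text
time: 10.13
ee_pos: [0.5718, -0.0003, 0.037]
eef_rot: [-0.046, 0.999, -0.0, -0.001]
ft_force: [-0.2, -0.3, -0.2]
width: 0.0198
grip_force: 15.0
```

```bash
python3 chk.py M -.02
```

```text
t 10.13 T [ 5.718e-01 -3.000e-04  3.700e-02] depth/lat/z mm [26.3 -0.5  0.1] F [-0.2 -0.3 -0.2] w 0.0198
-.02 [4.627, 0.036, 0.019, -0.0, -0.002, -0.003]
```

Passed through the middle hole. Draw out and go to the small one.

Emit:
carry_out:
  steps:
    - [[1.5,0,0,0,0,0],[3.5,0,0,0,0,0],[4.7,0,0,0,0,0],[4.7,0,0,0,0,0],[4.7,-2,0,0,0,0],[4.7,-4.2,0,0,0,0],[4.7,-5.45,0,0,0,0],[4.3,-5.45,0,0,0,0],[3.8,-5.45,0,0,0,0],[3.4,-5.45,0,0,0,0],[3.2,-5.45,0,0,0,0],[3.2,-5.45,0,0,0,0],[3.2,-5.45,0,0,0,0],[3.2,-5.45,0,0,0,0]]

```text
time: 11.3
ee_pos: [0.5449, -0.0571, 0.0371]
eef_rot: [-0.047, 0.999, -0.0, -0.001]
ft_force: [0.7, 0.2, -0.8]
width: 0.0196
grip_force: 15.0
```

```bash
python3 chk.py S 0.000
```

```text
t 11.3 T [ 0.5449 -0.0571  0.0371] depth/lat/z mm [-5.9  0.6  0.2] F [ 0.7  0.2 -0.8] w 0.0196
0.000 [-0.588, -0.058, 0.017, -0.0, -0.002, -0.002]
```

Emit:
carry_out:
  steps:
    - [[-0.2,-0.03,0,0,0,0],[-0.4,-0.03,0,0,0,0],[-0.5,-0.03,0,0,0,0],[-0.6,-0.03,0,0,0,0],[-0.7,-0.03,0,0,0,0],[-0.75,-0.03,0,0,0,0],[-0.75,-0.03,0,0,0,0]]

```text
time: 11.88
ee_pos: [0.5506, -0.0573, 0.0362]
eef_rot: [-0.046, 0.999, -0.0, -0.003]
ft_force: [-7.2, -0.2, 0.4]
width: 0.0193
grip_force: 15.0
```

```bash
python3 chk.py S 0.000
```

```text
t 11.88 T [ 0.5506 -0.0573  0.0362] depth/lat/z mm [-0.2 -0.2 -0.7] F [-7.2 -0.2  0.4] w 0.0193
0.000 [-0.021, 0.017, -0.066, -0.0, -0.006, -0.003]
```

Pressed at 7 N on the small hole's mouth with no entry. Retreat and return to the rest.

Emit:
carry_out:
  steps:
    - [[1.5,0,0,0,0,0],[3.5,0,0,0,0,0],[4.5,0,-2,0,0,0],[4.5,3,-5,0,0,0.02],[4.5,7,-6.5,0,0,0.05],[4.5,11,-6.5,0,0,0.07],[4,15,-6.5,0,0,0.1],[3,19,-6.5,0,0,0.12],[2,23,-6.5,0,0,0.145],[1.3,26,-6.5,0,0,0.145],[1.3,28,-6.5,0,0,0.145],[1.3,28.3,-6.5,0,0,0.145],[1.3,28.3,-6.5,0,0,0.145],[1.3,28.3,-6.5,0,0,0.145],[1.3,28.3,-6.5,0,0,0.145]]

```text
time: 13.13
ee_pos: [0.5141, 0.2216, 0.1019]
eef_rot: [0.027, 1.0, -0.001, -0.001]
ft_force: [0.3, -0.6, -0.1]
width: 0.0196
grip_force: 15.0
```

```bash
python3 - <<'E'
from h import *
s=r.read_state(); print(s["time"],s["ee_pos"],s["ft_force"]); print(delta([.509,.2244,.032],down(np.pi-.05)))
p=r.camera_params("wrist"); im=r.camera("wrist"); cv2.imwrite("pics/w4.png",im[:,:,::-1])
E
```

```text
13.1333 [0.5141436  0.22158646 0.10192006] [ 0.28521059 -0.62933282 -0.08062215]
[0.521, 0.264, 6.992, -0.002, -0.001, -0.005]
```

View pics/w4.png

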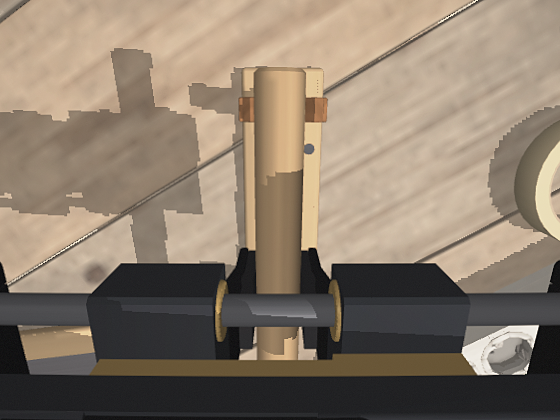

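The dowel (x≈280) is about 2 mm left of the saddle centre (x≈283.5), which agrees with the computed correction. Lower it.

Emit:
carry_out:
  steps:
    - [[0.5,0.26,0,0,0,-0.005],[0.5,0.26,2.5,0,0,-0.005],[0.5,0.26,4.5,0,0,-0.005],[0.5,0.26,6,0,0,-0.005],[0.5,0.26,6.6,0,0,-0.005],[0.5,0.26,7,0,0,-0.005],[0.5,0.26,7,0,0,-0.005],[0.5,0.26,7,0,0,-0.005],[0.5,0.26,7,0,0,-0.005]]

```text
time: 13.93
ee_pos: [0.509, 0.2259, 0.0326]
eef_rot: [0.024, 1.0, -0.0, -0.0]
ft_force: [-1.0, -4.0, 1.1]
width: 0.0193
grip_force: 15.0
```

```bash
python3 - <<'E'
from h import *
s=r.read_state(); print(s["time"],s["ee_pos"],s["ft_force"]); print(delta([.509,.2244,.032],down(np.pi-.05)))
E
```

```text
13.9333 [0.50900645 0.22592766 0.03260742] [-1.03617272 -4.04879221  1.14025621]
[-0.007, -0.153, 0.061, -0.001, -0.001, 0.002]
```

Emit:
carry_out:
  steps:
    - [[0,-0.15,0.05,0,0,0],[0,-0.15,0.05,0,0,0],[0,-0.15,0.05,0,0,0]]

```text
time: 14.18
ee_pos: [0.509, 0.2251, 0.0319]
eef_rot: [0.024, 1.0, 0.0, -0.0]
ft_force: [0.5, 0.1, 0.6]
width: 0.0193
grip_force: 15.0
```

Emit:
carry_out:
  steps:
    - [[0,0,0,0,0,0],[0,0,0,0,0,0],[0,0,0,0,0,0],[0,0,0,0,0,0],[0,0,0,0,0,0],[0,0,0,0,0,0],[0,0,0,0,0,0],[0,0,-2,0,0,0],[0,0,-5,0,0,0],[0,0,-9,0,0,0],[0,0,-13,0,0,0],[0,0,-13,0,0,0],[0,0,-13,0,0,0]]
  hand: -0.2

```text
time: 15.27
ee_pos: [0.5099, 0.2255, 0.1639]
eef_rot: [0.024, 1.0, 0.0, 0.001]
ft_force: [0.2, -0.1, -0.3]
width: 0.0525
grip_force: 0.0
```

```bash
python3 - <<'E'
from h import *
import pickle
s=r.read_state(); print(s["time"],s["ee_pos"],s["ft_force"],s["width"],s["joint_positions"])
p=r.camera_params("wrist"); im=r.camera("wrist"); cv2.imwrite("pics/w5.png",im[:,:,::-1])
# marker expected over small hole +- : from top view, two-view triangulation
pt=r.camera_params("top"); it=r.camera("top"); g=cv2.cvtColor(it,cv2.COLOR_RGB2HSV)
sub=cv2.inRange(g[190:222,285:315],(15,170,110),(32,255,255)); ys,xs=np.nonzero(sub); print("mk px",len(xs),xs.min()+285,xs.max()+285,ys.min()+190,ys.max()+190)
for J in (.015,.02,.025,.03): print(J,proj(pt,HM+.006*d+(J-.075)*l+[0,0,.077-.0]).round(1).tolist(), proj(pt,HM+.006*d+(J-.075)*l+[0,0,.04]).round(1).tolist())
E
```

```text
15.2667 [0.50992824 0.22547644 0.1638631 ] [ 0.23118791 -0.10633052 -0.28399338] 0.05248257749194361 [ 0.27340258  0.36246388 -0.93046807  1.68474257  0.306108    1.24602789
  0.79845715]Traceback (most recent call last):
  File "<stdin>", line 7, in <module>
    return umr_minimum(a, axis, None, out, keepdims, initial, where)
ValueError: zero-size array to reduction operation minimum which has no identity
```

View pics/w5.png

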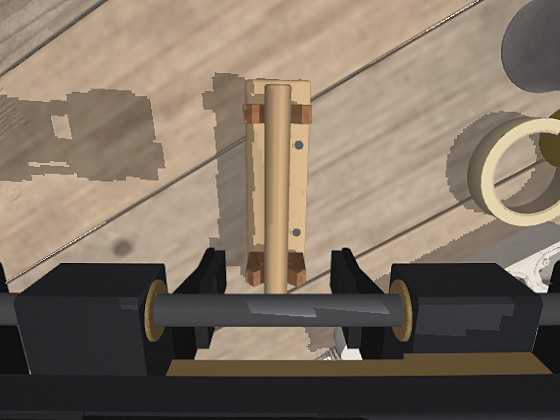

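The dowel lies centred in its saddles: its axis is at x≈278 and the saddles run from 244 to 311. Next I locate the marker numerically from the saved pictures.

```bash
python3 - <<'E'
from h import *
import pickle
it=cv2.imread("pics/top0.png"); g=cv2.cvtColor(it,cv2.COLOR_BGR2HSV); pt=r.camera_params("top")
sub=cv2.inRange(g[195:225,285:315],(15,140,80),(32,255,255)); ys,xs=np.nonzero(sub); print("mk",len(xs),xs.mean()+285,ys.mean()+195,xs.min()+285,xs.max()+285,ys.min()+195,ys.max()+195)
P=lambda J,z,p:proj(p,HM+.006*d+(J-.075)*l+[0,0,z-.055]).round(1)[0].tolist()
im,p,s=pickle.load(open("w1.pkl","rb")); g=cv2.cvtColor(im,cv2.COLOR_RGB2HSV)
sub=cv2.inRange(g[225:275,140:200],(15,140,80),(32,255,255))
for y in range(0,50,5):
    x=np.nonzero(sub[y])[0]; print(y+225,(x.min()+140,x.max()+140) if len(x) else None)
for J in (.01,.02,.03,.04): print(J,"top saddle/fin",P(J,.095,pt),P(J,.132,pt),"w1",P(J,.095,p),P(J,.132,p))
s=r.read_state()
for J in (.02,.03): print(J,delta(HM+.006*d+(J-.075)*l+[0,0,.150-.055],RG))
E
```

```text
mk 99 297.7070707070707 207.55555555555554 293 302 202 213
225 None
230 None
235 None
240 (np.int64(151), np.int64(175))
245 (np.int64(153), np.int64(177))
250 None
255 (np.int64(153), np.int64(153))
260 None
265 None
270 (np.int64(147), np.int64(147))
0.01 top saddle/fin [306.5, 205.2] [307.3, 202.1] w1 [147.0, 251.0] [136.2, 278.3]
0.02 top saddle/fin [302.0, 205.7] [302.7, 202.6] w1 [156.2, 250.3] [146.2, 277.6]
0.03 top saddle/fin [297.5, 206.2] [298.0, 203.1] w1 [165.6, 249.6] [156.3, 276.9]
0.04 top saddle/fin [293.1, 206.7] [293.4, 203.7] w1 [174.9, 248.9] [166.4, 276.2]
0.02 [-14.982, -26.558, 1.096, -0.001, -0.002, -0.143]
0.03 [-14.839, -25.568, 1.095, -0.001, -0.002, -0.143]
```

Emit:
carry_out:
  steps:
    - [[-2,-4,0,0,0,-0.03],[-4,-8,0,0,0,-0.06],[-6,-11.5,0,0,0,-0.09],[-8,-15,0,0,0,-0.12],[-10,-18.5,0,0,0,-0.143],[-12.5,-22,0,0,0,-0.143],[-14.85,-25.6,0,0,0,-0.143],[-14.85,-25.6,0,0,0,-0.143],[-14.85,-25.6,0,0,0,-0.143],[-14.85,-25.6,0,0,0,-0.143],[-14.85,-25.6,0,0,0,-0.143]]

```text
time: 16.28
ee_pos: [0.644, -0.0362, 0.1606]
eef_rot: [-0.049, 0.999, 0.0, -0.002]
ft_force: [-0.2, -0.1, -0.5]
width: 0.0525
grip_force: 0.0
```

```bash
python3 - <<'E'
from h import *
s=r.read_state(); print(s["time"],s["ee_pos"],s["width"])
print(delta(HM+.006*d+(.0295-.075)*l+[0,0,.103-.055],RG))
p=r.camera_params("wrist"); im=r.camera("wrist"); g=cv2.cvtColor(im,cv2.COLOR_RGB2HSV)
m=cv2.inRange(g,(15,140,60),(32,255,255)); m[350:]=0
P=lambda J,z:proj(p,HM+.006*d+(J-.075)*l+[0,0,z-.055]).round(1)[0].tolist()
print("pred saddle,fin",P(.0295,.095),P(.0295,.132))
n,_,st,c=cv2.connectedComponentsWithStats(m)
for i in range(1,n):
    if st[i,4]>60: print(st[i].tolist(),c[i].round(1).tolist())
E
```

```text
16.2833 [ 0.64401261 -0.03620664  0.16057303] 0.05248843297471287
[-0.041, -0.249, 5.757, 0.001, -0.003, 0.002]
pred saddle,fin [273.8, 224.6] [273.2, 245.3]
```

```bash
python3 - <<'E'
from h import *
im=r.camera("wrist"); g=cv2.cvtColor(im,cv2.COLOR_RGB2HSV)
for y in (205,225,245): print(y,[tuple(map(int,g[y,x])) for x in range(225,330,7)])
E
```

```text
205 [(160, 8, 95), (165, 5, 95), (160, 8, 95), (162, 13, 97), (160, 8, 96), (19, 131, 171), (19, 133, 161), (19, 132, 162), (19, 131, 158), (19, 132, 156), (170, 8, 96), (170, 8, 96), (165, 5, 95), (165, 11, 96), (170, 8, 96)]
225 [(161, 10, 204), (163, 9, 206), (162, 6, 203), (143, 8, 130), (150, 7, 137), (19, 131, 109), (19, 127, 110), (19, 130, 112), (19, 127, 110), (19, 134, 200), (162, 6, 208), (162, 6, 208), (160, 7, 210), (155, 7, 210), (160, 7, 210)]
245 [(15, 55, 182), (17, 53, 186), (17, 53, 186), (17, 53, 188), (17, 52, 190), (19, 134, 145), (20, 132, 155), (19, 133, 155), (19, 131, 152), (20, 117, 100), (17, 52, 193), (17, 49, 191), (17, 49, 196), (17, 51, 189), (17, 51, 189)]
```

The brass shows around x≈274, against 273.5 predicted. Descend over the fin.

Emit:
carry_out:
  steps:
    - [[0,-0.2,0,0,0,0],[0,-0.2,2,0,0,0],[0,-0.2,4,0,0,0],[0,-0.2,5.3,0,0,0],[0,-0.2,5.7,0,0,0],[0,-0.2,5.7,0,0,0],[0,-0.2,5.7,0,0,0],[0,-0.2,5.7,0,0,0]]

```text
time: 17.05
ee_pos: [0.6456, -0.0398, 0.1057]
eef_rot: [-0.048, 0.999, -0.0, 0.0]
ft_force: [-0.9, 0.2, -0.2]
width: 0.052
grip_force: 0.0
```

Emit:
carry_out:
  steps:
    - [[0,0,0,0,0,0],[0,0,0,0,0,0],[0,0,0,0,0,0],[0,0,0,0,0,0],[0,0,0,0,0,0],[0,0,0,0,0,0],[0,0,0,0,0,0],[0,0,0,0,0,0],[0,0,0,0,0,0],[0,0,0,0,0,0]]
  hand: 1
  squeeze: 8

```text
time: 17.88
ee_pos: [0.645, -0.0399, 0.1045]
eef_rot: [-0.048, 0.999, -0.0, -0.001]
ft_force: [-0.3, 0.3, 0.5]
width: 0.0178
grip_force: 8.0
```

```bash
python3 - <<'E'
from h import *
s=r.read_state(); print(s["time"],s["ee_pos"],s["width"],s["grip_force"],s["ft_force"])
e=np.array(s["ee_pos"])-HM; print("x,lat",e@d,e@l)
print(delta(HM+.006*d+[0,0,s["ee_pos"][2]-.055],RG))
E
```

```text
17.8833 [ 0.64497999 -0.03988123  0.10454359] 0.01784707406365907 8.000048244721256 [-0.30880799  0.27334395  0.50329438]
x,lat 0.006369730682450823 -0.04679645701103689
[0.036, 4.68, -0.001, -0.0, -0.001, 0.0]
```

Fin gripped (17.8 mm). Slide it left to over the middle hole.

Emit:
carry_out:
  steps:
    - [[0,0.8,0,0,0,0],[0,1.6,0,0,0,0],[0,2.4,0,0,0,0],[0,3.2,0,0,0,0],[0,4,0,0,0,0],[0,4.6,0,0,0,0],[0,4.7,0,0,0,0],[0,4.7,0,0,0,0],[0,4.7,0,0,0,0],[0,4.7,0,0,0,0],[0,4.7,0,0,0,0]]

```text
time: 18.8
ee_pos: [0.6405, 0.0066, 0.1045]
eef_rot: [-0.047, 0.999, -0.0, -0.001]
ft_force: [-1.7, 0.7, 2.3]
width: 0.0184
grip_force: 8.0
```

```bash
python3 - <<'E'
from h import *
s=r.read_state(); print(s["time"],s["ee_pos"],s["width"],s["ft_force"])
e=np.array(s["ee_pos"])-HM; print("x,lat",e@d,e@l)
E
```

```text
18.8 [0.64050549 0.00662345 0.10452879] 0.018356052826989877 [-1.69897919  0.65270325  2.34670589]
x,lat 0.006326711524876757 -7.703476138517781e-05
```

Centred to within 0.1 mm. Release, raise, and back off.

Emit:
carry_out:
  steps:
    - [[0,0,0,0,0,0],[0,0,0,0,0,0],[0,0,0,0,0,0],[0,0,0,0,0,0],[0,0,0,0,0,0],[0,0,0,0,0,0],[0,0,-2,0,0,0],[0,0,-5,0,0,0],[0,0,-9,0,0,0],[3,0,-13,0,0,0],[7,0,-15,0,0,0],[11,0,-15,0,0,0],[14,0,-15,0,0,0],[14,0,-15,0,0,0],[14,0,-15,0,0,0]]
  hand: -0.2

```text
time: 20.05
ee_pos: [0.5002, -0.0074, 0.2555]
eef_rot: [-0.047, 0.999, -0.002, -0.0]
ft_force: [0.3, -0.5, 0.1]
width: 0.0521
grip_force: 0.0
```

```bash
python3 - <<'E'
from h import *
s=r.read_state(); print(s["time"],s["ee_pos"],s["ft_force"],s["width"])
p=r.camera_params("wrist"); im=r.camera("wrist"); g=cv2.cvtColor(im,cv2.COLOR_RGB2HSV)
P=lambda J,z:proj(p,HM+.006*d+(J-.075)*l+[0,0,z-.055]).round(1)[0].tolist()
Q=lambda J:proj(p,HM+(J-.075)*l-.006*d+[0,0,.04]).round(1)[0].tolist()
for J in (.065,.075,.085): print(J,P(J,.095),Q(J))
m=cv2.inRange(g,(17,115,60),(24,255,255)); n,_,st,c=cv2.connectedComponentsWithStats(m)
for i in range(1,n):
    if st[i,4]>80: print(st[i].tolist(),c[i].round(1).tolist())
# dowel in top view: left thin dowel location
it=r.camera("top"); i0=cv2.imread("pics/top0.png")[:,:,::-1]
D=np.abs(it.astype(int)-i0).max(2); print("left rest diff",(D[225:320,165:215]>40).sum(),"right",(D[215:310,355:405]>40).sum(),"pencil/tape",(D[150:195,200:345]>40).sum())
b=cv2.inRange(cv2.cvtColor(it,cv2.COLOR_RGB2HSV)[195:225,235:322],(15,140,80),(32,255,255)); ys,xs=np.nonzero(b); print(len(xs),(xs.mean()+235,ys.mean()+195) if len(xs) else 0, proj(r.camera_params("top"),HM+.006*d+[0,0,.045]))
E
```

```text
20.05 [ 0.50018804 -0.00742948  0.25549955] [ 0.25684157 -0.47030133  0.10978931] 0.05205939239132794
0.065 [269.7, 321.9] [269.6, 311.9]
0.075 [279.2, 321.9] [279.2, 311.9]
0.085 [288.8, 321.9] [288.8, 311.9]
[145, 280, 22, 61, 621] [152.7, 310.6]
[390, 280, 22, 61, 649] [402.8, 310.5]
[269, 327, 22, 22, 409] [279.4, 337.0]
[166, 341, 387, 35, 6975] [369.1, 365.3]
left rest diff 0 right 139 pencil/tape 0
48 (np.float64(276.9583333333333), np.float64(207.20833333333334)) [[277.37880919 208.12126184]]
```

```bash
python3 -c "
from bench import r
print(r.close_job())"
```

```text
the job is handed in; nothing more can be done
None
```

The left-hand dowel is the 20 mm one: it passed the 26 and 22 mm holes, was refused at 18 mm under a 7 N press, is back on its rest, and the marker stands over the middle hole; the job is handed in but its verdict was not shown.

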